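# Set the press lid of a pickling crock and lift off its cover

### The arm

A 6-joint arm with a two-finger parallel gripper is mounted at the origin on the work surface. World frame = base frame: x ahead of the robot, y to its left, z up, the work surface at z = 0. Lengths are in m, angles in rad, forces in N, time in s.
With the tool pointing down it reaches from about 0.375 to 0.9 m from the base axis. Payload 3.1 kg.
Tool frame: the origin (TCP) lies at the centre of the arm's flange, where the gripper is bolted on; the fingertips stand 182 mm ahead of it and the grasp point (between the pads) lies 164 mm ahead of it; z points along the fingers, y is the line along which they close (so a half turn about z gives the same grasp; the last joint's range is limited). The gripper opens to 87 mm and grips with 3 to 60 N. Pads are 19 mm wide; open, the fingers measure 117 mm over their backs; the gripper's body (75 mm by 190 mm) begins 51 mm behind the grasp point.
Start: joints at [-1.496, 0.527, 1.433, -0, 1.181, -0.178], TCP at [0.157, -0.605, 0.405] pointing down, gripper open.
Joint ranges: [-3.08, 3.08], [-0.75, 2.2], [0.22, 2.44], [-1.43, 4.57], [0, 2.65], [-2.85, 2.85]. Speed limits (rad/s): [2.79, 2.79, 3.14, 3.14, 3.14, 3.14].

### API

Orientations are given as a unit quaternion [x, y, z, w].
In Python, from rig import * gives the robot as it stands.
- The arm moves only by the tool move_arm, never from a script. Its argument "commands" is a list that holds one entry, the list of rows, each a list of 6 numbers: the shift along the tool's x, y, z in units of 40 mm (1.0 is 40 mm), then the turn, a rotation vector about the tool's x, y, z in rad. A call has 1 to 12 rows; each row is the pose to reach, as a shift and turn from the pose commanded when the call began, along the tool's axes at that moment; what a row does not reach only later rows make up. A row lasts 1/8 s, in which the tool goes at most 62.5 mm and 10.7 degrees, less where a joint would pass 70% of its speed; a pose out of reach is approached as far as the arm can. A call with a gripper value outside its range is refused whole. "claw" is the closure, from -1 (fully open) to 1 (shut), so that 0 is half open, set as the call begins (left out, the last holds). The fingers move at their own pace and stop on an object; "squeeze" is the grip in N (left out, the last holds). Time passes only in rows, so rows that repeat a pose let the fingers close. It gives the time, the measured TCP pose, the force, the opening and the grip force at its end, in the units of the state.
- get_obs(): the state, without advancing time (a new reading comes with each control period).
- camera(name): name is "scene" or "top" or "wrist"; returns a dict with "pixels" (384x512x3 uint8, blue, green, red), "range_z" (384x512 float32, m along the optical axis (not along the pixel's ray), 0 where there is no reading), "camera_matrix" (3x3 intrinsics, pixels), "extrinsics" (4x4, takes a point from world to camera coordinates). Camera axes: x right, y up, looking along -z (the intrinsics and any distortion apply to the point x, -y, -z); pixel columns grow to the right and rows downward; lengths in m; the calibration is good to about 2 mm. A picture is of the moment at which its call begins.
- hand_in(): hands the job in; it is judged then, once.
The state is a dict: "time": time; "q": joint angles; "joint_velocities": joint speeds; "joint_torque": joint torques, N m; "position": TCP position; "tool_rot": TCP orientation; "ft_force": force on the tool from outside, world axes, zero at the start; "moment": the same for the moment, N m; "grip_width": finger opening in m; "grip_force": force on a finger pad.
Only numpy, scipy, OpenCV 4.12 (cv2) and the standard library are available. Lean on these libraries where they do the work, as an engineer would, in place of code of your own. Each camera call takes 0.05 s, during which the arm holds its last target. There are 200 camera calls.

### The job

Lift the nested pair of lids together by the white inner lid's knob, lower it onto the blue pickling crock until the inner lid sits on the ledge inside the mouth and the wooden outer lid on the rim, and only then let go. Now grip the wooden lid by its collar and lift it alone, level, until it is well clear above the white knob, leaving the inner lid undisturbed on its ledge. Finish while still holding the wooden lid there above the crock; leave the vegetables alone.

Things in the scene. Friction and masses are not known exactly. Their poses are not given: they have to be found in the camera images.
- crock: Blue glazed stoneware crock with a white band, fixed, round: 158 mm outer diameter, 130 mm tall, mouth 132 mm wide. Origin: centre of its underside, on the table; z up. Its rim is at z = 130 mm. 18 mm below the rim a ledge (104 to 132 mm diameter) runs round inside the mouth; it carries the inner lid. Cut vegetables below the ledge.
- crock_ledge (a point): Centre of the crock's mouth at the height of the ledge's top, 112 mm above the crock's underside.
- trivet: Round cork trivet, fixed, 150 mm diameter, 12 mm thick, on which the nested lids stand at the start. Origin: centre of its underside.
- inner_lid: White glazed loose inner lid, 0.35 kg. Origin: centre of its underside, z up its axis. Disc 120 mm diameter, 12 mm thick; a 90 mm wide step on it, top at z = 15 mm, carries the outer lid. Stem 30 mm diameter from z = 15 to 30 mm, then 20 mm; from z = 67 to 94 mm (the lid's top) a round knob of 25 mm diameter. Seated on the ledge its origin is 112 mm above the crock's underside.
- inner_knob (a point): Centre of the top face of the inner lid's white knob, 94 mm above the inner lid's underside; the knob's grip is the top 27 mm. It stands 33 mm above the collar's top while nested, 30 mm once both lids are seated on the crock. It passes freely (6 mm all round) through the collar.
- outer_lid: Dark wooden loose outer lid, 0.28 kg: ring plate 164 mm diameter, 12 mm thick, with an upright round pale-wood collar in its centre. Origin: centre of its underside, z up. Nested, it rests 15 mm above the inner lid's origin and can shift about 3 mm; the lids are not fastened together. Seated on the crock's rim its origin is 130 mm above the crock's underside, 3 mm clear of the inner lid's step.
- outer_collar (a point): Centre of the collar's top opening, 46 mm above the outer lid's underside. The collar is 54 mm outside and 37 mm inside diameter, 34 mm tall above the plate; grip its outside from above, fingers either side of the knob.
- tomato: Loose red tomato, 66 mm diameter, 55 mm tall, beyond the crock. Bystander. Origin: centre of its underside.
- onion: Loose brown onion, 62 mm diameter, 66 mm tall, to one side. Bystander. Origin: centre of its underside.
- carrot: Loose orange carrot lying on the table beyond the trivet, 155 mm long, 32 mm thick. Bystander. Origin: under its middle; x along it.
Things that resemble listed ones, but are neither listed nor needed, are in the scene too. There is more than one size of the outer_lid; the one meant has the size given above.

How it is judged:
By the outcome, as a careful person would: the job done as asked, in the order asked, and still so for the second after the job is handed in, while the arm keeps its last pose, push and grip.
It also fails if it takes over 59 s, if anything falls off the work surface, if the arm or the gripper's body presses on something with over 40 N, if the wrist force passes 120 N, or if a joint passes its speed limit or range.

## Working session

There is one attempt and no reset: what is moved stays moved. The work goes in short steps, Python scripts to look and compute and a tool call to move; the robot and the scene stay as the last step left them, time stands still between calls to the robot, and variables do not carry over. Pictures are saved under pics/ and viewed, at most 10 in all, crops included, and the job is handed in when it is done.

Besides the shell and the picture viewer there is one more tool, called by a JSON object that holds its "fn" and its "kwargs", one argument or row to a line. move_arm: Moves the arm, as the interface text tells. Its arguments: {"type":"object","properties":{"commands":{"type":"array","items":{"type":"array","items":{"type":"array","items":{"type":"number"}}}},"claw":{"type":"number"},"squeeze":{"type":"number"}},"required":["commands"]}

```bash
mkdir -p pics; cat > h.py <<'E'
from rig import *
import numpy as np, cv2
def world(c):
    K=np.array(c["camera_matrix"]);E=np.array(c["extrinsics"]);z=c["range_z"].astype(float)
    v,u=np.mgrid[:z.shape[0],:z.shape[1]]
    P=np.stack([(u-K[0,2])/K[0,0]*z,-(v-K[1,2])/K[1,1]*z,-z],-1)
    W=(P-E[:3,3])@E[:3,:3]
    W[z<=0]=np.nan
    return W
def ray(c,u,v,h):
    K=np.array(c["camera_matrix"]);E=np.array(c["extrinsics"])
    d=np.array([(u-K[0,2])/K[0,0],-(v-K[1,2])/K[1,1],-1])@E[:3,:3]
    o=-E[:3,3]@E[:3,:3]
    return o+d*(h-o[2])/d[2]
E
python3 - <<'E'
from h import *
a=camera("scene");b=camera("top")
np.savez("c0.npz",**{k+n:np.array(c[k]) for n,c in(("s",a),("t",b)) for k in c})
cv2.imwrite("pics/s0.png",a["pixels"]);cv2.imwrite("pics/t0.png",b["pixels"])
o=get_obs();print({k:np.round(o[k],3) for k in o})
E
```

```text
{'time': np.float64(0.1), 'q': array([-1.496,  0.528,  1.434, -0.   ,  1.181, -0.178]), 'joint_velocities': array([-0.   , -0.001, -0.003,  0.   ,  0.001, -0.001]), 'joint_torque': array([ -0.   , -44.099, -17.715,   0.063,   0.053,  -0.   ]), 'position': array([ 0.157, -0.605,  0.404]), 'tool_rot': array([ 0.992,  0.127,  0.   , -0.001]), 'ft_force': array([ 0.117, -0.144, -0.815]), 'moment': array([ 0.037, -0.059,  0.014]), 'grip_force': np.float64(0.0), 'grip_width': np.float64(0.087)}
```

View pics/s0.png

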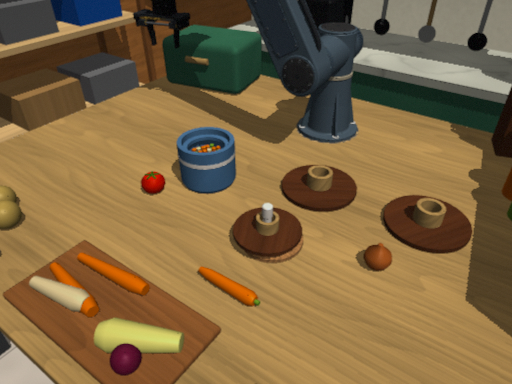

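View pics/t0.png

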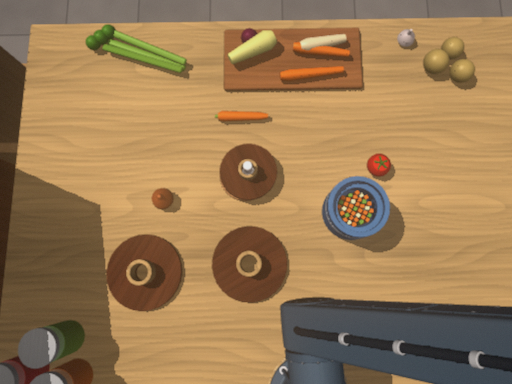

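The nested lids (small dark lid, white knob) stand at about (248,168) in the top view, and the crock at about (357,208). The lids at (145,272) and (250,264) are larger decoys with no knob.

```bash
cat > m0.py <<'E'
from h import *
d=np.load("c0.npz")
for n in "ts":
    c={k:d[k+n] for k in("pixels","range_z","camera_matrix","extrinsics")}
    W=world(c);p=c["pixels"].astype(int);hsv=cv2.cvtColor(c["pixels"],cv2.COLOR_BGR2HSV)
    x,y,z=np.moveaxis(W,-1,0)
    def fit(m,name):
        k=cv2.connectedComponentsWithStats(m.astype(np.uint8))
        for i in range(1,k[0]):
            mm=k[1]==i
            if mm.sum()<12: continue
            P=W[mm];(cx,cy),r=cv2.minEnclosingCircle(P[:,:2].astype(np.float32))
            print(n,name,mm.sum(),"uv",k[3][i].round(1),"circ",round(cx,4),round(cy,4),"r",round(r,4),"z",np.round(np.nanmedian(P[:,2]),4), "mean",P.mean(0).round(4))
    near=(x>.35)&(x<1.0)&(y>-.5)&(y<.5)
    fit(near&(z>.100),"z>100")
    fit(near&(z>.106)&(hsv[...,1]<60)&(hsv[...,2]>140),"white knob")
    fit(near&(z>.124)&(z<.138)&(hsv[...,0]>95)&(hsv[...,0]<125)&(hsv[...,1]>80),"blue rim")
    fit(near&(z>.030)&(z<.047)&(hsv[...,2]<130),"plate")
    print(np.nanpercentile(z[near],[1,30,50]))
E
python3 m0.py
```

```text
t z>100 68 uv [246.8 165. ] circ 0.5998 0.1559 r 0.0125 z 0.1052 mean [0.5993 0.1552 0.1052]
t z>100 1863 uv [358.1 206. ] circ 0.4837 -0.1295 r 0.0791 z 0.1247 mean [ 0.4836 -0.1316  0.121 ]
t white knob 21 uv [245.9 164.6] circ 0.6 0.1576 r 0.01 z 0.1072 mean [0.5999 0.1577 0.1073]
t white knob 12 uv [339.5 182.1] circ 0.5433 -0.0848 r 0.0191 z 0.1298 mean [ 0.5447 -0.0851  0.1299]
t white knob 12 uv [374.5 181.6] circ 0.544 -0.1751 r 0.0173 z 0.1301 mean [ 0.5449 -0.175   0.1303]
t blue rim 714 uv [358.7 209.4] circ 0.4828 -0.1302 r 0.0777 z 0.1299 mean [ 0.4737 -0.1307  0.1298]
t plate 16 uv [335.2  43.5] circ 0.9888 -0.1085 r 0.0232 z 0.0403 mean [ 0.9885 -0.1091  0.0398]
t plate 17 uv [264.3  50.5] circ 0.9688 0.1038 r 0.0212 z 0.0424 mean [0.9679 0.1044 0.0422]
t plate 51 uv [454.1  54.4] circ 0.9571 -0.4629 r 0.0249 z 0.0399 mean [ 0.9472 -0.4602  0.0391]
t plate 36 uv [306.6  52.6] circ 0.9626 -0.0254 r 0.032 z 0.0364 mean [ 0.9621 -0.0227  0.0364]
t plate 13 uv [325.8  54.2] circ 0.9559 -0.0793 r 0.0167 z 0.0342 mean [ 0.9568 -0.0802  0.0345]
t plate 86 uv [432.   68.4] cir
[... 1538 characters left out ...]

s plate 2180 uv [266.6 233.7] circ 0.6035 0.1559 r 0.0827 z 0.0385 mean [0.6167 0.165  0.0383]
s plate 112 uv [424.8 219.2] circ 0.3511 0.448 r 0.0225 z 0.0381 mean [0.3552 0.4478 0.0382]
s plate 157 uv [370.6 255.3] circ 0.5323 0.3974 r 0.0284 z 0.0388 mean [0.5449 0.3898 0.0385]
s plate 127 uv [107.6 277.2] circ 0.9103 -0.0323 r 0.0924 z 0.0354 mean [ 0.9141 -0.0302  0.0352]
s plate 26 uv [ 53.5 274.6] circ 0.9759 -0.1238 r 0.0253 z 0.0393 mean [ 0.9759 -0.123   0.0389]
s plate 17 uv [ 82.  312.5] circ 0.9985 0.0043 r 0.0129 z 0.0358 mean [0.9988 0.0049 0.0365]
s plate 88 uv [163.  350.4] circ 0.9631 0.1841 r 0.0381 z 0.043 mean [0.9676 0.1904 0.0412]
[-0.00306873 -0.00060814  0.00031201]
```

```bash
cat >> h.py <<'E'
from scipy.spatial.transform import Rotation as R
def plan(x,y,tz):
    "shift in units of 40 mm to bring the TCP to x,y,tz"
    o=get_obs();r=R.from_quat(o["tool_rot"]).as_matrix()
    print("pos",np.round(o["position"],4),"t",o["time"],"tilt z",r[:,2].round(4),"shift",((np.array([x,y,tz])-o["position"])@r/0.04).round(3))
E
python3 -c "
from h import *
plan(.6005,.1555,.40)"
```

```text
pos [ 0.1569 -0.6047  0.4039] t 0.1 tilt z [-2.e-04  2.e-03 -1.e+00] shift [ 15.506 -15.611   0.132]
```

{"fn": "move_arm", "kwargs": {
  "commands": [
    [[1, -1, 0, 0, 0, 0], [2, -2, 0, 0, 0, 0], [3, -3, 0, 0, 0, 0], [4, -4, 0, 0, 0, 0], [5, -5, 0, 0, 0, 0], [6, -6, 0, 0, 0, 0], [7, -7, 0, 0, 0, 0], [8, -8, 0, 0, 0, 0], [9, -9, 0, 0, 0, 0], [10, -10, 0, 0, 0, 0], [11, -11, 0, 0, 0, 0], [12, -12, 0, 0, 0, 0]]
  ],
  "claw": -1
}}

```text
time: 1.6
position: [0.5017, -0.018, 0.4046]
tool_rot: [0.992, 0.127, -0.0, 0.0]
ft_force: [-0.4, -0.3, 0.0]
grip_width: 0.0871
grip_force: 0.0
```

{"fn": "move_arm", "kwargs": {
  "commands": [
    [[1, -1, 0, 0, 0, 0], [2, -2, 0, 0, 0, 0], [3, -3, 0, 0, 0, 0], [3.4, -3.5, 0, 0, 0, 0], [3.5, -3.6, 0, 0, 0, 0], [3.5, -3.6, 0, 0, 0, 0], [3.5, -3.6, 0, 0, 0, 0], [3.5, -3.6, 0, 0, 0, 0]]
  ]
}}

```text
time: 2.6
position: [0.6002, 0.1536, 0.4049]
tool_rot: [0.992, 0.126, -0.0, 0.0]
ft_force: [0.0, 0.4, 0.2]
grip_width: 0.0867
grip_force: 0.0
```

```bash
python3 - <<'E'
from h import *
plan(.6005,.1555,.40)
c=camera("wrist");cv2.imwrite("pics/w1.png",c["pixels"])
W=world(c);x,y,z=np.moveaxis(W,-1,0)
hsv=cv2.cvtColor(c["pixels"],cv2.COLOR_BGR2HSV)
near=(np.hypot(x-.6,y-.155)<.1)
for nm,m in(("knob",near&(z>.100)&(z<.115)),("collar",near&(z>.067)&(z<.078)&(np.hypot(x-.6,y-.155)>.016)),("plate",near&(z>.03)&(z<.045))):
    if m.sum()<10: print(nm,"none");continue
    P=W[m];print(nm,m.sum(),cv2.minEnclosingCircle(P[:,:2].astype(np.float32)),P.mean(0),np.percentile(P[:,2],[5,50,95]))
print(get_obs()["q"].round(3))
E
```

```text
pos [0.6002 0.1536 0.4049] t 2.6 tilt z [-3.e-04 -2.e-04 -1.e+00] shift [ 0.02  -0.044  0.122]
knob 698 ((0.6014304161071777, 0.1545633226633072), 0.012709910050034523) [0.60219429 0.15473721 0.10596825] [0.10387275 0.10616376 0.10742827]
collar 1277 ((0.6018141508102417, 0.15533700585365295), 0.027024466544389725) [0.60423715 0.15588    0.073062  ] [0.07134961 0.0732145  0.07442906]
plate 16865 ((0.601830244064331, 0.1552220731973648), 0.08195154368877411) [0.60665949 0.1564854  0.03944754] [0.03816731 0.03942491 0.04072395]
[ 0.071  0.52   1.447 -0.     1.175  1.389]
```

View pics/w1.png

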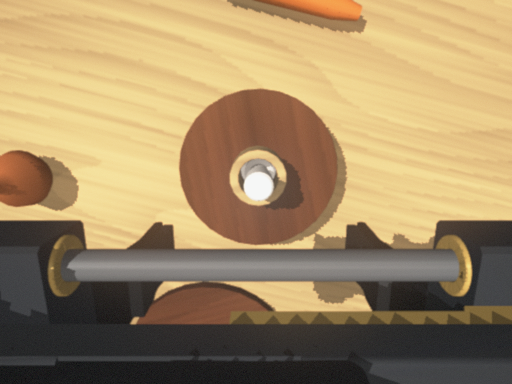

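The wrist view shows the white knob at (258,182), centred in its collar. I'll descend so the fingertips stop level with the knob's bottom, clear above the collar, and grip there.

{"fn": "move_arm", "kwargs": {
  "commands": [
    [[0.03, -0.03, 0.8, 0, 0, 0], [0.03, -0.03, 1.6, 0, 0, 0], [0.03, -0.03, 2.3, 0, 0, 0], [0.03, -0.03, 2.8, 0, 0, 0], [0.03, -0.03, 3.2, 0, 0, 0], [0.03, -0.03, 3.45, 0, 0, 0], [0.03, -0.03, 3.6, 0, 0, 0], [0.03, -0.03, 3.6, 0, 0, 0], [0.03, -0.03, 3.6, 0, 0, 0]]
  ]
}}

```text
time: 3.78
position: [0.6016, 0.1563, 0.2614]
tool_rot: [0.992, 0.127, 0.001, 0.0]
ft_force: [-1.0, -0.8, -0.1]
grip_width: 0.0867
grip_force: 0.0
```

```bash
python3 -c "
from h import *
plan(.6013,.155,.261)
c=camera('wrist');cv2.imwrite('pics/w2.png',c['pixels'])"
```

```text
pos [0.6016 0.1563 0.2614] t 3.775 tilt z [ 1.3e-03  1.0e-04 -1.0e+00] shift [-0.014  0.029  0.01 ]
```

View pics/w2.png

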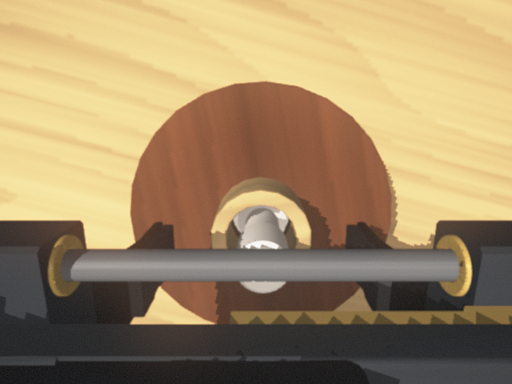

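The knob sits at about (263,265), midway between the fingers. I'll close on it.

{"fn": "move_arm", "kwargs": {
  "commands": [
    [[-0.01, 0.03, 0, 0, 0, 0], [-0.01, 0.03, 0, 0, 0, 0], [-0.01, 0.03, 0, 0, 0, 0], [-0.01, 0.03, 0, 0, 0, 0], [-0.01, 0.03, 0, 0, 0, 0], [-0.01, 0.03, 0, 0, 0, 0], [-0.01, 0.03, 0, 0, 0, 0], [-0.01, 0.03, 0, 0, 0, 0], [-0.01, 0.03, 0, 0, 0, 0], [-0.01, 0.03, 0, 0, 0, 0]]
  ],
  "claw": 1,
  "squeeze": 40
}}

```text
time: 5.08
position: [0.6012, 0.1549, 0.2607]
tool_rot: [0.992, 0.127, 0.0, 0.0]
ft_force: [0.8, -0.6, -0.0]
grip_width: 0.0238
grip_force: 40.0
```

{"fn": "move_arm", "kwargs": {
  "commands": [
    [[0, 0, -0.1, 0, 0, 0], [0, 0, -0.4, 0, 0, 0], [0, 0, -0.8, 0, 0, 0], [0, 0, -1.3, 0, 0, 0], [0, 0, -1.8, 0, 0, 0], [0, 0, -2.4, 0, 0, 0], [0, 0, -3.0, 0, 0, 0], [0, 0, -3.5, 0, 0, 0], [0, 0, -3.8, 0, 0, 0], [0, 0, -4, 0, 0, 0], [0, 0, -4, 0, 0, 0], [0, 0, -4, 0, 0, 0]]
  ]
}}

```text
time: 6.58
position: [0.6009, 0.1549, 0.4199]
tool_rot: [0.992, 0.127, -0.001, -0.0]
ft_force: [0.1, 0.9, -6.3]
grip_width: 0.0242
grip_force: 40.0
```

```bash
python3 - <<'E'
from h import *
plan(.4835,-.1300,.42)
c=camera("wrist")
W=world(c);x,y,z=np.moveaxis(W,-1,0)
m=(np.hypot(x-.6,y-.155)<.095)&(z>.17)&(z<.21)
P=W[m];A=np.c_[P[:,:2]-[.6,.155],np.ones(len(P))];print(len(P),np.linalg.lstsq(A,P[:,2],rcond=None)[0],cv2.minEnclosingCircle(P[:,:2].astype(np.float32)))
s=camera("scene");cv2.imwrite("pics/s3.png",np.hstack([s["pixels"][60:300,80:400],c["pixels"][60:300,80:400]]))
print(get_obs()["grip_width"],get_obs()["moment"],get_obs()["ft_force"])
E
```

```text
pos [0.6009 0.1549 0.4199] t 6.575 tilt z [-2.e-03 -2.e-04 -1.e+00] shift [-4.630e+00  6.158e+00  4.000e-03]
29293 [-0.0047698  -0.00206154  0.1986961 ] ((0.6049094200134277, 0.15695875883102417), 0.0814799964427948)
0.024244243142860052 [-0.0056844   0.08233397 -0.03552655] [ 0.26030329 -0.93368222 -6.37158686]
```

View pics/s3.png

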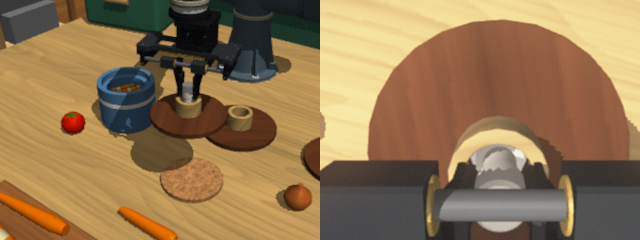

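Both lids hang level from the grip (left crop), and the trivet is empty. Next I'll carry them over to the crock.

{"fn": "move_arm", "kwargs": {
  "commands": [
    [[-0.1, 0.13, 0, 0, 0, 0], [-0.4, 0.53, 0, 0, 0, 0], [-0.85, 1.13, 0, 0, 0, 0], [-1.4, 1.86, 0, 0, 0, 0], [-2.0, 2.66, 0, 0, 0, 0], [-2.6, 3.46, 0, 0, 0, 0], [-3.2, 4.26, 0, 0, 0, 0], [-3.75, 4.99, 0, 0, 0, 0], [-4.2, 5.59, 0, 0, 0, 0], [-4.5, 5.99, 0, 0, 0, 0], [-4.63, 6.16, 0, 0, 0, 0], [-4.63, 6.16, 0, 0, 0, 0]]
  ]
}}

```text
time: 8.18
position: [0.4833, -0.1306, 0.4209]
tool_rot: [0.992, 0.126, 0.0, -0.0]
ft_force: [0.4, 0.9, -5.9]
grip_width: 0.0237
grip_force: 40.0
```

```bash
python3 - <<'E'
from h import *
plan(.4835,-.1300,.42)
for n in("wrist","top","scene"):
    c=camera(n);W=world(c);x,y,z=np.moveaxis(W,-1,0)
    for nm,lo,hi in(("plate",.190,.206),("rim",.124,.136)):
        m=(np.hypot(x-.4835,y+.13)<.11)&(z>lo)&(z<hi)
        if nm=="rim":
            h=cv2.cvtColor(c["pixels"],cv2.COLOR_BGR2HSV);m&=(h[...,0]>95)&(h[...,0]<130)&(h[...,1]>80)
        if m.sum()<20: print(n,nm,m.sum());continue
        P=W[m];print(n,nm,m.sum(),cv2.minEnclosingCircle(P[:,:2].astype(np.float32)),P.mean(0).round(4))
    cv2.imwrite(f"pics/{n}4.png",c["pixels"])
E
```

```text
pos [ 0.4833 -0.1306  0.4209] t 8.175 tilt z [ 3.e-04  1.e-04 -1.e+00] shift [ 0.009 -0.014  0.023]
wrist plate 28989 ((0.487087607383728, -0.12877362966537476), 0.08136293292045593) [ 0.5152 -0.1218  0.1997]
wrist rim 0
top plate 651 ((0.48554283380508423, -0.1209353655576706), 0.08166613429784775) [ 0.4876 -0.0824  0.199 ]
top rim 81 ((0.4585030674934387, -0.07978750020265579), 0.05299105495214462) [ 0.4472 -0.0703  0.1297]
scene plate 1247 ((0.4852106273174286, -0.12760460376739502), 0.0838201642036438) [ 0.5016 -0.1137  0.1981]
scene rim 377 ((0.48769834637641907, -0.1296849101781845), 0.0792246088385582) [ 0.5109 -0.107   0.1284]
```

```bash
python3 - <<'E'
from h import *
d=np.load("c0.npz")
for n in "ts":
    c={k:d[k+n] for k in("pixels","range_z","camera_matrix","extrinsics")}
    W=world(c);x,y,z=np.moveaxis(W,-1,0)
    r=np.hypot(x-.4835,y+.13)
    m=(r<.09)&(z>.126)&(z<.134)
    P=W[m]; a=np.arctan2(P[:,1]+.13,P[:,0]-.4835); rr=np.hypot(P[:,0]-.4835,P[:,1]+.13)
    b=np.floor((a+np.pi)/(2*np.pi)*24).astype(int)
    # inner & outer edges per angle bin; midpoint circle radius 72.5
    Q=np.array([[np.median(a[b==i]),(np.percentile(rr[b==i],3)+np.percentile(rr[b==i],97))/2,(b==i).sum()] for i in range(24) if (b==i).sum()>8])
    A=np.c_[np.cos(Q[:,0]),np.sin(Q[:,0]),np.ones(len(Q))]
    print(n,len(Q),np.linalg.lstsq(A,Q[:,1],rcond=None)[0].round(4),np.median(P[:,2]))
E
```

```text
t 24 [0.     0.0006 0.0721] 0.12980957551515188
s 24 [0.0033 0.     0.0721] 0.12898084468983637
```

{"fn": "move_arm", "kwargs": {
  "commands": [
    [[0.05, 0, 0.05, 0, 0, 0], [0.05, 0, 0.25, 0, 0, 0], [0.05, 0, 0.5, 0, 0, 0], [0.05, 0, 0.75, 0, 0, 0], [0.05, 0, 0.95, 0, 0, 0], [0.05, 0, 1.1, 0, 0, 0], [0.05, 0, 1.15, 0, 0, 0], [0.05, 0, 1.2, 0, 0, 0], [0.05, 0, 1.2, 0, 0, 0], [0.05, 0, 1.2, 0, 0, 0]]
  ]
}}

```text
time: 9.57
position: [0.4858, -0.1296, 0.373]
tool_rot: [0.992, 0.127, 0.0, 0.0]
ft_force: [0.4, 1.0, -5.3]
grip_width: 0.0235
grip_force: 40.0
```

{"fn": "move_arm", "kwargs": {
  "commands": [
    [[0, 0, 0.05, 0, 0, 0], [0, 0, 0.1, 0, 0, 0], [0, 0, 0.15, 0, 0, 0], [0, 0, 0.2, 0, 0, 0], [0, 0, 0.24, 0, 0, 0], [0, 0, 0.24, 0, 0, 0]]
  ]
}}

```text
time: 10.32
position: [0.486, -0.1297, 0.3634]
tool_rot: [0.992, 0.127, 0.0, 0.0]
ft_force: [-0.1, -0.4, -3.9]
grip_width: 0.0239
grip_force: 40.0
```

```bash
python3 - <<'E'
from h import *
plan(.4852,-.1300,.361)
print(get_obs()["ft_force"],get_obs()["moment"],get_obs()["grip_width"])
w=camera("wrist");s=camera("scene")
W=world(w);x,y,z=np.moveaxis(W,-1,0)
m=(np.hypot(x-.4835,y+.13)<.095)&(z>.125)&(z<.16)
P=W[m];A=np.c_[P[:,:2]-[.485,-.13],np.ones(len(P))];print(len(P),np.linalg.lstsq(A,P[:,2],rcond=None)[0],cv2.minEnclosingCircle(P[:,:2].astype(np.float32)))
cv2.imwrite("pics/s5.png",np.hstack([cv2.resize(s["pixels"][80:210,120:290],None,fx=2,fy=2),cv2.resize(w["pixels"],(340,260))]))
E
```

```text
pos [ 0.486  -0.1297  0.3634] t 10.325 tilt z [ 9.e-04 -4.e-04 -1.e+00] shift [-0.021  0.002  0.061]
[-0.13946741 -0.40856868 -3.86316503] [0.00119408 0.01395017 0.0330303 ] 0.023891932643455325
29439 [-0.0040779  -0.00297355  0.14279582] ((0.4881858229637146, -0.12807808816432953), 0.08164870738983154)
```

View pics/s5.png

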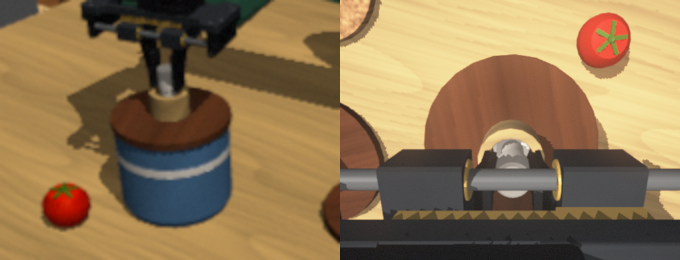

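The wooden lid is level on the rim and the wrist load has dropped by its weight. The white lid still has about 3 mm to go.

{"fn": "move_arm", "kwargs": {
  "commands": [
    [[0, 0, 0.02, 0, 0, 0], [0, 0, 0.04, 0, 0, 0], [0, 0, 0.06, 0, 0, 0], [0, 0, 0.06, 0, 0, 0], [0, 0, 0.06, 0, 0, 0]]
  ]
}}

```text
time: 11.05
position: [0.4857, -0.1296, 0.3607]
tool_rot: [0.992, 0.127, -0.0, 0.0]
ft_force: [0.4, -0.5, -4.0]
grip_width: 0.0237
grip_force: 40.0
```

{"fn": "move_arm", "kwargs": {
  "commands": [
    [[0, 0, 0.01, 0, 0, 0], [0, 0, 0.02, 0, 0, 0], [0, 0, 0.03, 0, 0, 0], [0, 0, 0.03, 0, 0, 0], [0, 0, 0.03, 0, 0, 0]]
  ]
}}

```text
time: 11.68
position: [0.4857, -0.1295, 0.3606]
tool_rot: [0.992, 0.127, 0.0, 0.0]
ft_force: [-2.5, 1.0, 6.5]
grip_width: 0.0239
grip_force: 40.0
```

The force flipped to +6.5 N at the expected height, so the inner lid is on its ledge. I'll release it.

{"fn": "move_arm", "kwargs": {
  "commands": [
    [[0, 0, -0.01, 0, 0, 0], [0, 0, -0.01, 0, 0, 0], [0, 0, -0.01, 0, 0, 0], [0, 0, -0.01, 0, 0, 0], [0, 0, -0.01, 0, 0, 0], [0, 0, -0.01, 0, 0, 0], [0, 0, -0.01, 0, 0, 0], [0, 0, -0.01, 0, 0, 0], [0, 0, -0.01, 0, 0, 0], [0, 0, -0.01, 0, 0, 0]]
  ],
  "claw": -1
}}

```text
time: 12.92
position: [0.4857, -0.1296, 0.3599]
tool_rot: [0.992, 0.127, -0.0, -0.0]
ft_force: [-0.4, 0.8, 0.1]
grip_width: 0.087
grip_force: 0.0
```

{"fn": "move_arm", "kwargs": {
  "commands": [
    [[0, 0, -0.5, 0, 0, 0], [0, 0, -1.2, 0, 0, 0], [0, 0, -2.0, 0, 0, 0], [0, 0, -2.7, 0, 0, 0], [0, 0, -3.2, 0, 0, 0], [0, 0, -3.5, 0, 0, 0], [0, 0, -3.5, 0, 0, 0], [0, 0, -3.5, 0, 0, 0]]
  ]
}}

```text
time: 13.92
position: [0.4855, -0.1295, 0.499]
tool_rot: [0.992, 0.127, -0.001, -0.001]
ft_force: [0.2, -0.6, -0.4]
grip_width: 0.087
grip_force: 0.0
```

```bash
cat > m6.py <<'E'
from h import *
plan(.4852,-.1300,.361)
w=camera("wrist");W=world(w);x,y,z=np.moveaxis(W,-1,0);r=np.hypot(x-.4855,y+.13)
for nm,lo,hi,a,b in(("knob",.198,.215,0,.03),("collar",.171,.181,.016,.04),("plate",.135,.15,.03,.1)):
    m=(z>lo)&(z<hi)&(r>a)&(r<b)
    if m.sum()<10: print(nm,"none");continue
    P=W[m];A=np.c_[P[:,:2]-[.485,-.13],np.ones(len(P))]
    print(nm,m.sum(),cv2.minEnclosingCircle(P[:,:2].astype(np.float32)),np.linalg.lstsq(A,P[:,2],rcond=None)[0].round(4),np.median(P[:,2]))
E
python3 m6.py; python3 -c "
from h import *
cv2.imwrite('pics/w6.png',camera('wrist')['pixels'])"
```

```text
pos [ 0.4855 -0.1295  0.499 ] t 13.925 tilt z [-1.7e-03  9.0e-04 -1.0e+00] shift [-0.005  0.015  3.451]
knob 731 ((0.4859287440776825, -0.12963445484638214), 0.012645415030419827) [-0.0528 -0.0157  0.206 ] 0.20612475057190474
collar 1363 ((0.48625171184539795, -0.12896643579006195), 0.02702391892671585) [-0.0081 -0.0042  0.1761] 0.17624197124512475
plate 17194 ((0.4862155020236969, -0.12904036045074463), 0.08190551400184631) [ 0.     -0.0014  0.1424] 0.14240256135556834
```

View pics/w6.png

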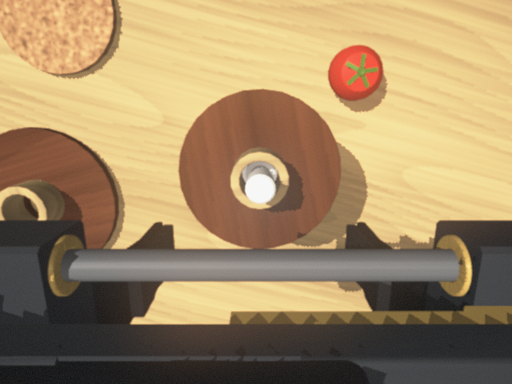

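The heights match seated lids (knob top 206 mm, collar top 176 mm), with the knob at (260,187) centred in the collar. I'll descend around the collar.

{"fn": "move_arm", "kwargs": {
  "commands": [
    [[0.02, -0.01, 0.7, 0, 0, 0], [0.02, -0.01, 1.5, 0, 0, 0], [0.02, -0.01, 2.3, 0, 0, 0], [0.02, -0.01, 2.9, 0, 0, 0], [0.02, -0.01, 3.4, 0, 0, 0], [0.02, -0.01, 3.8, 0, 0, 0], [0.02, -0.01, 4.05, 0, 0, 0], [0.02, -0.01, 4.2, 0, 0, 0], [0.02, -0.01, 4.2, 0, 0, 0], [0.02, -0.01, 4.2, 0, 0, 0]]
  ]
}}

```text
time: 15.28
position: [0.4866, -0.1291, 0.3324]
tool_rot: [0.992, 0.127, 0.0, 0.0]
ft_force: [-0.3, 0.3, 0.9]
grip_width: 0.087
grip_force: 0.0
```

{"fn": "move_arm", "kwargs": {
  "commands": [
    [[0, 0, 0, 0, 0, 0], [0, 0, 0, 0, 0, 0], [0, 0, 0, 0, 0, 0], [0, 0, 0, 0, 0, 0], [0, 0, 0, 0, 0, 0], [0, 0, 0, 0, 0, 0], [0, 0, 0, 0, 0, 0], [0, 0, 0, 0, 0, 0]]
  ],
  "claw": 1,
  "squeeze": 30
}}

```text
time: 16.27
position: [0.4864, -0.1289, 0.332]
tool_rot: [0.992, 0.127, -0.0, -0.0]
ft_force: [0.0, 1.0, 1.4]
grip_width: 0.0536
grip_force: 30.0
```

Gripped at 54 mm. I'll lift slowly and straight up, starting with 10 mm as a check on the force.

{"fn": "move_arm", "kwargs": {
  "commands": [
    [[0, 0, -0.05, 0, 0, 0], [0, 0, -0.1, 0, 0, 0], [0, 0, -0.18, 0, 0, 0], [0, 0, -0.25, 0, 0, 0], [0, 0, -0.25, 0, 0, 0], [0, 0, -0.25, 0, 0, 0]]
  ]
}}

```text
time: 17.02
position: [0.4864, -0.129, 0.3419]
tool_rot: [0.992, 0.127, -0.0, -0.0]
ft_force: [0.2, -0.3, -2.9]
grip_width: 0.0534
grip_force: 30.0
```

{"fn": "move_arm", "kwargs": {
  "commands": [
    [[0, 0, -0.1, 0, 0, 0], [0, 0, -0.3, 0, 0, 0], [0, 0, -0.6, 0, 0, 0], [0, 0, -0.9, 0, 0, 0], [0, 0, -1.2, 0, 0, 0], [0, 0, -1.5, 0, 0, 0], [0, 0, -1.8, 0, 0, 0], [0, 0, -2.1, 0, 0, 0], [0, 0, -2.4, 0, 0, 0], [0, 0, -2.7, 0, 0, 0], [0, 0, -2.9, 0, 0, 0], [0, 0, -3.0, 0, 0, 0]]
  ]
}}

```text
time: 18.52
position: [0.4864, -0.129, 0.4625]
tool_rot: [0.992, 0.127, 0.0, 0.0]
ft_force: [0.2, 0.3, -3.3]
grip_width: 0.0535
grip_force: 30.0
```

{"fn": "move_arm", "kwargs": {
  "commands": [
    [[0, 0, -0.2, 0, 0, 0], [0, 0, -0.4, 0, 0, 0], [0, 0, -0.55, 0, 0, 0], [0, 0, -0.65, 0, 0, 0], [0, 0, -0.7, 0, 0, 0], [0, 0, -0.7, 0, 0, 0], [0, 0, -0.7, 0, 0, 0], [0, 0, -0.7, 0, 0, 0]]
  ]
}}

```text
time: 19.52
position: [0.4864, -0.129, 0.4897]
tool_rot: [0.992, 0.127, -0.0, -0.0]
ft_force: [-0.8, -0.6, -3.1]
grip_width: 0.0538
grip_force: 30.0
```

```bash
python3 - <<'E'
from h import *
plan(.4864,-.129,.49)
s=camera("scene");w=camera("wrist")
W=world(w);x,y,z=np.moveaxis(W,-1,0);m=(np.hypot(x-.4862,y+.129)<.09)&(z>.27)&(z<.32)
P=W[m];A=np.c_[P[:,:2]-[.486,-.129],np.ones(len(P))];print(len(P),np.linalg.lstsq(A,P[:,2],rcond=None)[0].round(4))
Ws=world(s);x,y,z=np.moveaxis(Ws,-1,0);r=np.hypot(x-.4862,y+.129)
for a,b in((0,.02),(.03,.06)):
    m=(r>=a)&(r<b)&(z>.1)&(z<.23);print((m).sum(),np.percentile(z[m],[50,95,99]) if m.sum() else "", Ws[m].mean(0) if m.sum() else "")
cv2.imwrite("pics/s7.png",cv2.resize(s["pixels"][20:220,90:330],None,fx=3,fy=3))
print(get_obs()["grip_width"],get_obs()["ft_force"])
E
```

```text
pos [ 0.4864 -0.129   0.4897] t 19.525 tilt z [-4.e-04  2.e-04 -1.e+00] shift [ 0.001  0.001 -0.007]
36945 [-0.0237 -0.0078  0.3016]
303 [0.16291844 0.20513333 0.20622082] [ 0.49227685 -0.12414712  0.16463619]
482 [0.12471597 0.12769805 0.12837818] [ 0.49274428 -0.12443101  0.12483791]
0.05369312329071375 [-0.1981626  -0.23740401 -3.14692465]
```

View pics/s7.png

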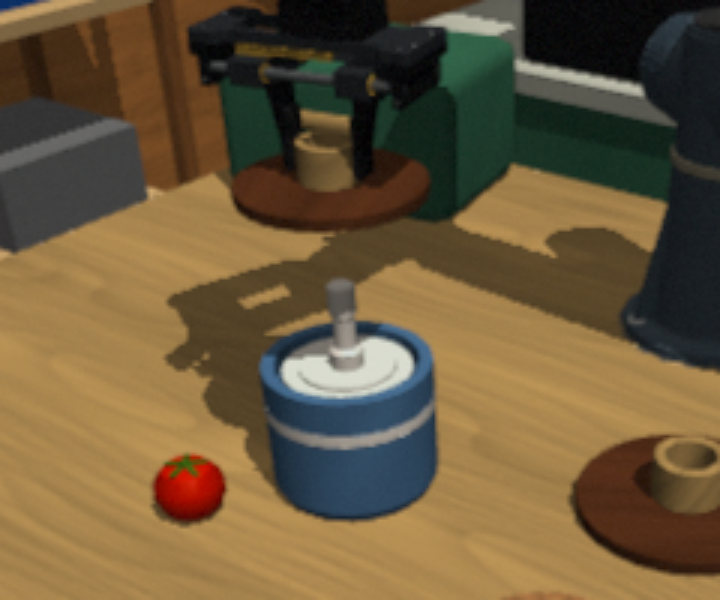

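The wooden lid hangs near level, about 80 mm above the knob, and the white lid sits flat on its ledge with the knob top still at 206 mm. I'll hand in.

```bash
python3 -c "
from rig import *
print(hand_in())"
```

```text
the job is handed in; nothing more can be done
None
```

I seated both lids on the crock, then lifted the wooden lid off by its collar; the arm still holds it nearly level about 80 mm above the white knob, with the inner lid on its ledge, and the job is handed in (19.5 s used).

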